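Refit the rolling mill's adjusting handle and close the rolls

ROBOT

A 7-joint arm with a two-finger parallel gripper is mounted at the origin on a cart in front of the work surface, level with it; the furniture and walls round the work are solid. World frame = base frame: x ahead of the robot, y to its left, z up, the work surface at z = 0. Lengths are in m, angles in rad, forces in N, time in s.
With the tool pointing down it reaches from about 0.425 to 0.925 m from the base axis. Payload 6.8 kg.
Tool frame: the origin (TCP) lies on the front face of the gripper's body, between the roots of the fingers; the fingertips stand 73 mm ahead of it and the grasp point (between the pads) lies 54 mm ahead of it; z points along the fingers, y is the direction in which the jaws open and shut (so a half turn about z gives the same grasp; the last joint's range is limited). The gripper opens to 85 mm and grips with 20 to 120 N. Pads are 22 mm wide; open, the fingers measure 114 mm over their backs; the gripper's body (76 mm by 85 mm) begins 54 mm behind the grasp point. The pads swing forward as they close: fully open they stand 13 mm farther back than shut.
Start: joints at [1.048, 0.477, 0.022, 1.555, -0.011, 1.109, -0.083], TCP at [0.272, -0.618, 0.304] pointing down, gripper open.
Joint ranges: [-2.96, 2.96], [-0.34, 2.1], [-1.41, 1.46], [0.24, 2.44], [-1.37, 4.51], [0.17, 1.92], [-2.96, 2.96]. Speed limits (rad/s): [2.39, 2.39, 3.14, 3.14, 3.14, 3.14, 3.14].

INTERFACE

Orientations are given as a unit quaternion [x, y, z, w].
In Python, from station import manip gives the robot as it stands.
- The arm moves only by the tool move_arm, never from a script. Its argument "motion" is a list of rows, each an object with "rotation": the turn, a rotation vector about the world's x, y, z in degrees, a list of three; "linear": the shift along the world's x, y, z in cm, a list of three; "hand": the gripper's target within -1 to 1 (fully open at 1, half-way at 0, shut at -1). In form: [{"rotation": [rx, ry, rz], "linear": [dx, dy, dz], "hand": hand}, ...]. A call has 1 to 20 rows; each row is the pose to reach, as a shift and turn from the pose commanded when the call began; what a row does not reach only later rows make up. A row lasts 1/8 s, in which the tool goes at most 62.5 mm and 10.7 degrees, less where a joint would pass 70% of its speed; a pose out of reach is approached as far as the arm can. A call with a gripper value outside its range is refused whole. The fingers move at their own pace and stop on an object; "squeeze" is the grip in N (left out, the last holds). Time passes only in rows, so rows that repeat a pose let the fingers close. It gives the time, the measured TCP pose, the force and the opening at its end, in the units of the state.
- manip.read_state(): the state, without advancing time (a new reading comes with each control period).
- manip.snapshot(name): name is "scene" or "top" or "wrist"; returns a dict with "color" (420x560x3 uint8, red, green, blue), "depth" (420x560 float32, m along the optical axis (not along the pixel's ray), 0 where there is no reading), "mtx" (3x3 intrinsics, pixels), "rvec" (rotation vector, rad) and "tvec" (3), from world to camera coordinates, as OpenCV has them. Camera axes: x right, y down, z forward; pixel columns grow to the right and rows downward; lengths in m; the calibration is good to about 2 mm. A picture is of the moment at which its call begins.
- manip.job_done(): hands the job in, once; it reports no verdict.
Trained networks look in a picture, given as the dict that the camera call returned (one of the last four; its "shot" number tells which), for a name from the list of things; names that differ only in an ending like _2 or _b are one class to them, and where a whole thing is asked for, a point or a joint stands for the part that bears it (a point fixed in the world has none). Each returns a list of dicts, best first, with "p" (0 to 1); they miss things now and then, are a little off and sometimes report something else, mostly with a low value. They report only what shows in the picture. A call takes as long as a camera call. They do not tell look-alikes from the thing itself.
- manip.spot_in(picture, query): "location" ([row, column] in pixels, amid what is visible of it).
- manip.place_of(picture, query): "location" ([row, column] in pixels: a listed point, or the origin of a listed thing).
The state is a dict: "time_s": time; "q": joint angles; "joint_velocities": joint speeds; "tau": joint torques, N m; "tool_pos": TCP position; "tool_rot": TCP orientation; "wrist_force": force on the tool from outside, world axes, zero at the start; "wrist_torque": the same for the moment, N m; "grip_width": finger opening in m.
Only numpy, scipy, OpenCV 4.12 (cv2) and the standard library are available. Lean on these libraries where they do the work, as an engineer would, in place of code of your own. Each camera call takes 0.05 s, during which the arm holds its last target. There are 200 camera calls.

TASK

Put the loose winged handle on the upright adjusting screw of the small rolling mill, turning it by feel until its bore lines up with the screw's two flats and its hub drops fully home. Only then, so as not to round off the flats, wind it clockwise until the rolls are closed and the screw stops, and let go. Press and turn gently, never forcing the handle on the mill, and leave the other things where they lie.

Things in the scene. Friction and masses are not known exactly. Their poses are not given: they have to be found in the camera images.
- handle: Loose adjusting handle, 0.18 to 0.29 kg, standing upright on its hub. From below: aluminium hub 34 mm dia, 19 tall; dark graduated dial 54 dia, from 19 to 27 above the origin; black wing grip on top, to 57. Origin: centre of the hub's underside; z up, x along the wing, y across it.
- wing (a point): Point inside the handle's black wing grip, on its axis, 48 mm above the hub's underside; axes as the handle's. The wing is 40 long (x), 12 thick (y), its flat sides run from 27 to 57 above the underside: pinch them from above with the fingertips just clear of the dial.
- bore_flats (a point): Point on the handle's axis 4 mm above its underside, where the flats of the bore begin; axes as the handle's. Below it the bore is round, 20 wide, with a chamfered mouth; from it up to 19 deep it is 20.2 round with two flats 12.8 apart, parallel to the wing, their lower edges chamfered 1. It fits the screw either way round (half a turn apart).
- mill: Rolling mill, dark green-grey, steel rolls, fixed to the bench: base 112x132 mm, top of the yoke at 111. Origin: centre of its underside; z up, x from front to back, y along the rolls, crank on the -y side. Winding clockwise (from above) closes the rolls, to a hard stop, felt when the handle's wing has come parallel to this x axis (to about 0.03 rad).
- screw_seat (a point): On the screw's axis at the top of its dark collar (35 mm dia), 122 above the mill's underside; axes as the mill's (they do not turn with the screw). With the handle fully home its hub's underside rests here. A handle whose flats do not line up rides 13 higher, centred by its round mouth, and drops the 13 when they do, within about 0.1 rad.
- screw_end (a point): Top of the screw, 17 mm above the collar: bright, 18 round, two flats 12 apart, edge chamfered 0.9; axes as the mill's. Its angle is not measured: flats start 0.34 to 1.29 rad counter-clockwise (from above) of the mill's x axis; it stays where left (friction 0.1 N m; pressing over 10 N drags it along). End and collar give on a spring, up to 2: 3 N, then 7 N/mm.
- pointer_tip (a point): Red top of the thin upright pointer at the front of the mill's yoke, 32 mm in front of the screw's axis, 138 above the mill's underside: the wing points to it when closed. The dial clears it by 5. More than 40 N between handle and mill, summed over all their contacts, is forcing: 10 N of pressing with 0.15 N m of turning is safe.
- mill_roll: The mill's sliding upper steel roll, 28 mm dia, 60 long, with its bearing blocks. Origin: at the mill's origin when the rolls are closed, rising only 0.5 mm for each radian that the screw is open: too little to measure its angle well. Turning the screw by more than 0.3 rad before the handle is home (hub within 2.5 of the collar) counts as winding on half-engaged flats.
- loupe: Bystander: folding loupe, black case and silver ring, 28x60x19 (mm). Origin: centre of the underside.
- bottle: Bystander: brown dropper bottle of test acid with a black cap, 30 across, 82 tall (mm). Origin: centre of the underside.
- check_weight: Bystander: brass check weight with a knob, 22 across, 32 tall (mm). Origin: centre of the underside.
- tags: Bystander: bundle of buff card tags, 31x61x10 (mm). Origin: centre of the underside.
Mind the look-alikes: they are no part of the job. Several things look just like the handle: the one meant starts farthest from the robot's base.

How it is judged:
On the way, in this order (a step that is already met when the one before it is completed fails the run):
1. the handle has dropped over the flats and sits fully home on the screw's collar (z of handle in the frame of screw_seat between -0.004 and 0.0025 m and horizontal distance between handle and screw_seat below 0.003 m and angle between handle's own z axis and vertical below 0.08 rad), for 0.1 s.
2. still fully home, it is wound until the rolls are closed (all of step 1 and angle between the x axis of handle and the x axis of mill, either way round below 0.1 rad), for 0.2 s.
At the end, for the whole second after the job is handed in: The handle sits fully home and upright on the screw (hub within 2.5 mm of the collar, within 3 mm of the axis), the rolls are closed (wing parallel to the mill's x axis within 0.1 rad, either way round), and it is let go and at rest (all of step 2 and linear speed of handle below 0.02 m/s and angular speed of handle below 0.1 rad/s); the robot touches nothing.
It fails at once if the screw is wound by more than 0.3 rad (upper roll moved 0.15 mm) before the handle is home on its collar (distance of mill_roll from where it was at the start of the episode above 0.00015 m and z of handle in the frame of screw_seat above 0.0025 m).
It fails at once if the handle is forced on the mill: more than 40 N between them (contact force between handle and mill above 40 N).
It fails at once if a bystander (loupe, bottle, check weight or tags) is shifted by more than 20 mm (distance of any of loupe, bottle, check_weight, tags from where it was at the start of the episode above 0.02 m).
It also fails if it takes over 64 s, if anything falls off the work surface, if the arm or the gripper's body presses on something with over 40 N, if the wrist force passes 120 N, or if a joint passes its speed limit or range.

## Working session

There is one attempt and no reset: what is moved stays moved. The work goes in short steps, Python scripts to look and compute and a tool call to move; the robot and the scene stay as the last step left them, time stands still between calls to the robot, and variables do not carry over. Pictures are saved under pics/ and viewed, about 8 in all and at most 12, crops included, and the job is handed in when it is done.

Besides the shell and the picture viewer there is one more tool, called after "Call:" by a JSON object that holds its "fn" and its "kwargs", one argument or row to a line. move_arm: Moves the arm, as the interface text tells. Its arguments: {"type":"object","properties":{"motion":{"type":"array","items":{"type":"object","properties":{"rotation":{"type":"array","items":{"type":"number"}},"linear":{"type":"array","items":{"type":"number"}},"hand":{"type":"number"}}}},"squeeze":{"type":"number"}},"required":["motion"]}

```bash
mkdir -p pics; cat > h.py <<'E'
from station import manip
import numpy as np, cv2
def world(s,rc,z=None):
    r,c=rc; K=np.array(s["mtx"]);R=cv2.Rodrigues(np.array(s["rvec"],float))[0];t=np.array(s["tvec"],float).ravel()
    ray=R.T@np.linalg.inv(K)@[c,r,1]; o=-R.T@t
    if z is None:
        d=float(s["depth"][int(round(r)),int(round(c))]); return o+ray*d
    return o+ray*(z-o[2])/ray[2]
def pix(s,p):
    return cv2.projectPoints(np.array([p],float),np.array(s["rvec"],float),np.array(s["tvec"],float),np.array(s["mtx"]),None)[0].ravel()[::-1]
def save(n,im): cv2.imwrite("pics/"+n,cv2.cvtColor(im,cv2.COLOR_RGB2BGR))
E
python3 - <<'E'
from h import *
np.set_printoptions(precision=4,suppress=True)
st=manip.read_state();print({k:st[k] for k in("time_s","tool_pos","tool_rot","wrist_force","grip_width")})
for n in("top","scene"):
    s=manip.snapshot(n); save(n+".png",s["color"])
    for q in("handle","mill","screw_seat","screw_end","pointer_tip","wing","loupe","bottle","check_weight","tags"):
        for d in manip.place_of(s,q)[:4]:
            print(n,q,round(d["p"],2),np.array(d["location"]),world(s,d["location"]))
E
```

```text
{'time_s': 0.0, 'tool_pos': array([ 0.2718, -0.6174,  0.3029]), 'tool_rot': array([ 0.9786,  0.2059, -0.0002, -0.0008]), 'wrist_force': array([-0.1938, -0.786 ,  0.2486]), 'grip_width': 0.08552535361251987}
top handle 0.78 [273.2 255.8] [ 0.402  -0.0356  0.0569]
top handle 0.74 [279.8 181.8] [0.3847 0.1778 0.0578]
top handle 0.64 [264. 221.] [0.429  0.0653 0.0546]
top handle 0.59 [229.9 222. ] [0.5276 0.0626 0.0547]
top mill 0.64 [209.4 328.1] [ 0.58   -0.2399  0.1213]
top screw_seat 0.69 [203.1 332.7] [ 0.5956 -0.2505  0.1406]
top screw_end 0.92 [205.  334.5] [ 0.5907 -0.2558  0.1372]
top pointer_tip 0.91 [215.3 333.9] [ 0.5644 -0.2574  0.1068]
top wing 0.84 [263.9 215.2] [0.4295 0.0818 0.0564]
top wing 0.69 [232.9 216.3] [0.5194 0.0831 0.0307]
top wing 0.59 [279.8 181.3] [0.3845 0.1799 0.0554]
top loupe 0.51 [212.6 334.7] [ 0.5719 -0.2596  0.1077]
top loupe 0.46 [187.4 202.3] [0.6575 0.1281 0.0177]
top bottle 0.57 [179.6 258.2] [ 0.6792 -0.0415  0.0215]
top bottle 0.48 [203.2 332.5] [ 0.5956 -0.2503  0.1381]
top check_weight 0.63 [242.7 379.7] [ 0.4866 -0.4002  0.0323]
top check_we
[... 598 characters left out ...]
55  0.1217]
scene screw_end 0.73 [171.5 312.7] [ 0.8502 -0.5499  0.001 ]
scene screw_end 0.39 [269.8 164.7] [0.6321 0.1467 0.0166]
scene pointer_tip 0.6 [178.8 331.6] [ 0.7393 -0.513   0.0156]
scene pointer_tip 0.4 [265.6 227.8] [0.5173 0.0747 0.0491]
scene wing 0.94 [268.2 226.5] [0.5175 0.0779 0.0445]
scene wing 0.78 [285.6 257.3] [0.4217 0.0841 0.056 ]
scene wing 0.7 [242.3 219.3] [ 0.6737 -0.0219 -0.0005]
scene wing 0.61 [271.1 310.5] [ 0.396  -0.0281  0.0493]
scene loupe 0.84 [273.5 166.5] [0.6277 0.146  0.0096]
scene bottle 0.73 [240.9 220.6] [ 0.6752 -0.027   0.0008]
scene check_weight 0.57 [221.  375.1] [ 0.4892 -0.3871  0.0016]
scene tags 0.79 [269.5 294.8] [ 0.4701 -0.0649  0.0019]
```

```bash
python3 - <<'E'
import cv2,numpy as np
a=cv2.imread("pics/top.png")[150:310,150:410]; b=cv2.imread("pics/scene.png")[140:400,130:410]
a=cv2.resize(a,(780,480),interpolation=cv2.INTER_CUBIC); cv2.imwrite("pics/a.png",a)
cv2.imwrite("pics/b.png",cv2.resize(b,None,fx=2.2,fy=2.2,interpolation=cv2.INTER_CUBIC))
E
```

```text
(no output)
```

View pics/a.png

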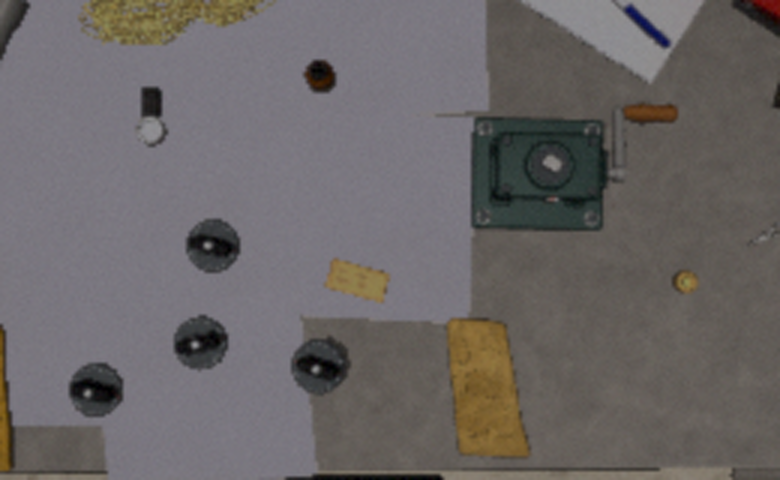

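View pics/b.png

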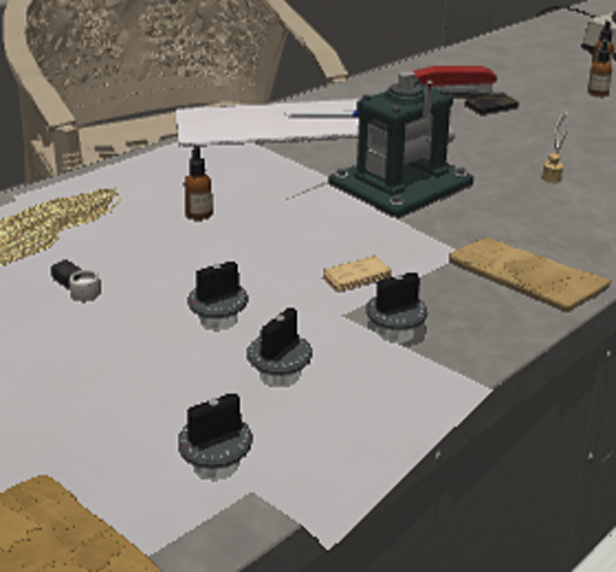

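Candidates for the handle, by top-view pixel: A (230,222), B (264,217), C (280,182), D (273,256). A, at about (0.52, 0.08), is farthest from the base, so I choose it. The mill is at (205,334) with its x axis close to world x.

I'll go above A for a close look.

Call:
{"fn": "move_arm", "kwargs": {
  "motion": [
    {"linear":[2,5.5,0],"rotation":[0,0,5],"hand":-0.2},
    {"linear":[4,11.2,0],"rotation":[0,0,10],"hand":-0.2},
    {"linear":[6,17,0],"rotation":[0,0,15],"hand":-0.2},
    {"linear":[8,22.5,0],"rotation":[0,0,20],"hand":-0.2},
    {"linear":[10,28,0],"rotation":[0,0,25],"hand":-0.2},
    {"linear":[12,33.5,0],"rotation":[0,0,30],"hand":-0.2},
    {"linear":[14,39,-1],"rotation":[0,0,35],"hand":-0.2},
    {"linear":[16,44.5,-2],"rotation":[0,0,40],"hand":-0.2},
    {"linear":[18,50,-3],"rotation":[0,0,45],"hand":-0.2},
    {"linear":[20,56,-4],"rotation":[0,0,50],"hand":-0.2},
    {"linear":[22,61.5,-5],"rotation":[0,0,55],"hand":-0.2},
    {"linear":[24.3,67,-6],"rotation":[0,0,59],"hand":-0.2},
    {"linear":[24.3,69.4,-6],"rotation":[0,0,59],"hand":-0.2},
    {"linear":[24.3,69.4,-6],"rotation":[0,0,59],"hand":-0.2},
    {"linear":[24.3,69.4,-6],"rotation":[0,0,59],"hand":-0.2}
  ]
}}

```text
time_s: 2.98
tool_pos: [0.515, 0.0748, 0.2439]
tool_rot: [0.751, 0.661, -0.0, 0.0]
wrist_force: [-0.2, -0.2, -0.8]
grip_width: 0.0338
```

```bash
python3 - <<'E'
from h import *
np.set_printoptions(precision=4,suppress=True)
st=manip.read_state();print({k:st[k] for k in("time_s","tool_pos","tool_rot","wrist_force","wrist_torque","grip_width","q")})
s=manip.snapshot("wrist"); save("w1.png",s["color"])
for q in("handle","wing"):
    for d in manip.place_of(s,q)[:4]:
        print(q,round(d["p"],2),np.array(d["location"]),world(s,d["location"],0.0 if q=="handle" else 0.048), world(s,d["location"]))
# points at z 0.05-0.062 : wing top
R=cv2.Rodrigues(np.array(s["rvec"],float))[0];t=np.array(s["tvec"],float).ravel()
D=s["depth"];v,u=np.nonzero(D>0);d=D[v,u]
P=(np.linalg.inv(s["mtx"])@np.vstack([u,v,np.ones_like(u)])*d).T
W=(P-t)@R
m=(W[:,2]>0.05)&(W[:,2]<0.064)&(np.hypot(W[:,0]-.52,W[:,1]-.08)<.05)
Q=W[m]; print(m.sum(), cv2.minAreaRect(Q[:,:2].astype(np.float32)*1000),Q.mean(0),Q[:,2].max())
c=np.cov(Q[:,:2].T);w,V=np.linalg.eigh(c);print(w**.5,np.degrees(np.arctan2(V[1,1],V[0,1])))
E
```

```text
{'time_s': 2.975, 'tool_pos': array([0.515 , 0.0748, 0.2439]), 'tool_rot': array([ 0.7508,  0.6605, -0.0003,  0.0003]), 'wrist_force': array([-0.2252, -0.2497, -0.7603]), 'wrist_torque': array([ 0.0221, -0.0236, -0.0055]), 'grip_width': 0.03383659754757154, 'q': array([ 0.1684,  0.3418, -0.5216,  1.9545,  0.216 ,  0.8998, -0.5913])}
handle 0.97 [191.6 288.3] [0.5224 0.0718 0.    ] [0.5228 0.0847 0.0552]
handle 0.65 [191.4 190.7] [0.4274 0.0841 0.    ] [0.4357 0.0893 0.0267]
handle 0.6 [299.2 192.6] [ 0.4051 -0.0338  0.    ] [0.4879 0.0901 0.217 ]
handle 0.58 [ 87.9 117.5] [0.3815 0.1861 0.    ] [0.3936 0.1827 0.0265]
wing 0.91 [204.5 175.4] [0.4273 0.084  0.048 ] [0.4304 0.086  0.0567]
wing 0.76 [83.7 83.6] [0.3787 0.186  0.048 ] [0.3831 0.1848 0.0559]
wing 0.57 [204.2 292.5] [0.5249 0.0718 0.048 ] [0.5249 0.074  0.0558]
653 ((523.3770141601562, 72.79463958740234), (39.426483154296875, 12.068885803222656), 76.57714080810547) [0.5234 0.0738 0.0552] 0.05830654064499418
[0.0034 0.011 ] 76.49659826252952
```

View pics/w1.png

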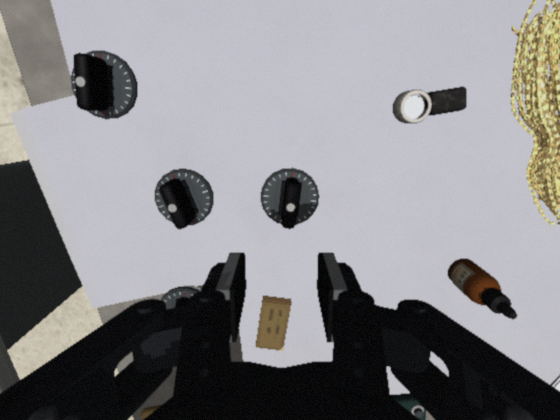

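A sits at wrist pixel (195,290), clear of its neighbours. Measured: (0.5234, 0.0730), wing at 76.5°. Correct and grasp.

Call:
{"fn": "move_arm", "kwargs": {
  "motion": [
    {"linear":[0.8,-0.2,-3],"rotation":[0,0,-6.2],"hand":-0.2},
    {"linear":[0.8,-0.2,-6],"rotation":[0,0,-6.2],"hand":-0.2},
    {"linear":[0.8,-0.2,-9],"rotation":[0,0,-6.2],"hand":-0.2},
    {"linear":[0.8,-0.2,-12],"rotation":[0,0,-6.2],"hand":-0.2},
    {"linear":[0.8,-0.2,-14.1],"rotation":[0,0,-6.2],"hand":-0.2},
    {"linear":[0.8,-0.2,-14.1],"rotation":[0,0,-6.2],"hand":-0.2},
    {"linear":[0.8,-0.2,-14.1],"rotation":[0,0,-6.2],"hand":-1},
    {"linear":[0.8,-0.2,-14.1],"rotation":[0,0,-6.2],"hand":-1},
    {"linear":[0.8,-0.2,-14.1],"rotation":[0,0,-6.2],"hand":-1},
    {"linear":[0.8,-0.2,-14.1],"rotation":[0,0,-6.2],"hand":-1},
    {"linear":[0.8,-0.2,-14.1],"rotation":[0,0,-6.2],"hand":-1}
  ],
  "squeeze": 40
}}

```text
time_s: 4.5
tool_pos: [0.5236, 0.0741, 0.1038]
tool_rot: [0.785, 0.619, 0.0, 0.001]
wrist_force: [-1.2, -0.3, 7.0]
grip_width: 0.0108
```

Call:
{"fn": "move_arm", "kwargs": {
  "motion": [
    {"linear":[0,0,5],"hand":-1},
    {"linear":[0,0,10],"hand":-1},
    {"linear":[0,-2,15],"hand":-1},
    {"linear":[1,-6,20],"hand":-1},
    {"linear":[2,-11,20],"hand":-1},
    {"linear":[3,-17,20],"hand":-1},
    {"linear":[4,-23,20],"hand":-1},
    {"linear":[5,-29,20],"hand":-1},
    {"linear":[6,-35,20],"hand":-1},
    {"linear":[6.5,-40,20],"hand":-1},
    {"linear":[6.5,-40,20],"hand":-1},
    {"linear":[6.5,-40,20],"hand":-1}
  ]
}}

```text
invalid input
```

```bash
cat > mill.py <<'E'
from h import *
np.set_printoptions(precision=4,suppress=True)
st=manip.read_state();print({k:st[k] for k in("time_s","tool_pos","tool_rot","wrist_force","wrist_torque","grip_width","q")})
s=manip.snapshot("wrist"); save("w2.png",s["color"])
for q,z in(("mill",0),("screw_seat",.122),("screw_end",.139),("pointer_tip",.138),("bore_flats",None),("handle",None)):
    for d in manip.place_of(s,q)[:2]:
        print(q,round(d["p"],2),np.array(d["location"]),world(s,d["location"],z))
R=cv2.Rodrigues(np.array(s["rvec"],float))[0];t=np.array(s["tvec"],float).ravel()
D=s["depth"];v,u=np.nonzero(D>0);d=D[v,u]
P=(np.linalg.inv(s["mtx"])@np.vstack([u,v,np.ones_like(u)])*d).T
W=(P-t)@R
np.savez("w2.npz",W=W,u=u,v=v)
for lo,hi,rad in((.132,.145,.02),(.117,.126,.03),(.105,.114,.09)):
    m=(W[:,2]>lo)&(W[:,2]<hi)&(np.hypot(W[:,0]-.59,W[:,1]+.254)<rad)
    Q=W[m]
    if len(Q)>5: print(lo,m.sum(), cv2.minAreaRect(Q[:,:2].astype(np.float32)*1000),cv2.minEnclosingCircle(Q[:,:2].astype(np.float32)*1000),Q.mean(0))
E
python3 mill.py
```

```text
{'time_s': 4.5, 'tool_pos': array([0.5236, 0.0741, 0.1038]), 'tool_rot': array([0.785 , 0.6195, 0.0005, 0.0006]), 'wrist_force': array([-1.1514, -0.2842,  6.9575]), 'wrist_torque': array([-0.3158,  0.2121,  0.0161]), 'grip_width': 0.010769030867315212, 'q': array([ 0.0664,  0.5558, -0.4083,  2.028 ,  0.3667,  0.6264, -0.8218])}
bore_flats 0.97 [269.  109.8] [0.4413 0.0911 0.0258]
bore_flats 0.86 [249.5 280.6] [0.5284 0.0919 0.0507]
handle 0.95 [262.8 111.4] [0.4439 0.0943 0.0267]
handle 0.92 [245.7 280.8] [0.5284 0.0916 0.0459]
```

View pics/w2.png

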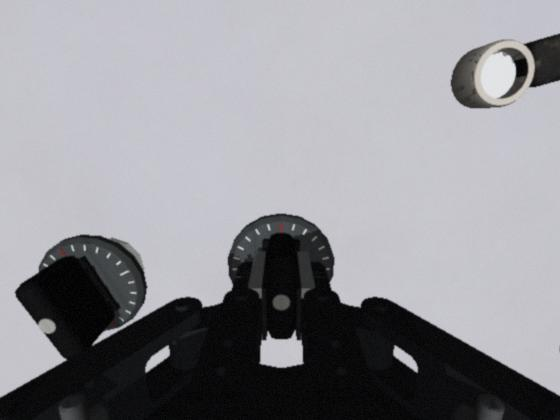

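The move was refused because the rows lacked the rotation field. The picture shows the wing pinched at pixel (285,285). I'll resend the move with rotation included.

Call:
{"fn": "move_arm", "kwargs": {
  "motion": [
    {"linear":[0,0,5],"rotation":[0,0,0],"hand":-1},
    {"linear":[0,0,10],"rotation":[0,0,0],"hand":-1},
    {"linear":[0,-2,15],"rotation":[0,0,0],"hand":-1},
    {"linear":[1,-6,20],"rotation":[0,0,0],"hand":-1},
    {"linear":[2,-11,20],"rotation":[0,0,0],"hand":-1},
    {"linear":[3,-17,20],"rotation":[0,0,0],"hand":-1},
    {"linear":[4,-23,20],"rotation":[0,0,0],"hand":-1},
    {"linear":[5,-29,20],"rotation":[0,0,0],"hand":-1},
    {"linear":[6,-35,20],"rotation":[0,0,0],"hand":-1},
    {"linear":[6.5,-40,20],"rotation":[0,0,0],"hand":-1},
    {"linear":[6.5,-40,20],"rotation":[0,0,0],"hand":-1},
    {"linear":[6.5,-40,20],"rotation":[0,0,0],"hand":-1},
    {"linear":[6.5,-40,20],"rotation":[0,0,0],"hand":-1}
  ]
}}

```text
time_s: 6.48
tool_pos: [0.5883, -0.3238, 0.3028]
tool_rot: [0.784, 0.621, 0.0, -0.0]
wrist_force: [0.2, -0.4, -2.4]
grip_width: 0.0115
```

```bash
python3 mill.py
```

```text
{'time_s': 6.475, 'tool_pos': array([ 0.5883, -0.3238,  0.3028]), 'tool_rot': array([ 0.7842,  0.6205,  0.0003, -0.0004]), 'wrist_force': array([ 0.1662, -0.3644, -2.3852]), 'wrist_torque': array([-0.0031, -0.0482,  0.0263]), 'grip_width': 0.011459430731303432, 'q': array([ 0.6534,  0.4971, -0.3471,  1.5447,  0.1792,  1.1318,  0.0367])}
mill 0.7 [117.2 268.8] [ 0.5914 -0.2543  0.    ]
screw_seat 0.57 [115.9 262. ] [ 0.5913 -0.2525  0.122 ]
screw_seat 0.46 [124. 219.] [ 0.5589 -0.2508  0.122 ]
screw_end 0.69 [116.  263.2] [ 0.593 -0.253  0.139]
screw_end 0.36 [290.4 282.1] [ 0.575  -0.3865  0.139 ]
pointer_tip 0.96 [122.8 217.3] [ 0.5609 -0.2501  0.138 ]
bore_flats 0.9 [249.7 278.9] [ 0.5922 -0.3061  0.2491]
bore_flats 0.45 [291.  281.3] [ 0.5896 -0.3214  0.2548]
handle 0.92 [248.5 279.5] [ 0.5923 -0.3065  0.2469]
0.132 435 ((593.6134033203125, -253.29006958007812), (17.776151657104492, 12.021963119506836), 59.46120071411133) ((593.5484619140625, -253.20382690429688), 8.960502624511719) [ 0.5937 -0.2532  0.1381]
0.117 1788 ((590.2539672851562, -255.25314331054688), (49.50559616088867, 41.289363861083984), 31.345653533935547) ((588.4072875976562, -253.26255798339844), 26.45665168762207) [ 0.5936 -0.2529  0.1203]
0.105 7036 ((593.1661376953125, -253.19996643066406), (97.84059143066406, 62.86866760253906), 88.22918701171875) ((593.8125610351562, -253.16993713378906), 55.397735595703125) [ 0.5943 -0.2502  0.1099]
```

View pics/w2.png

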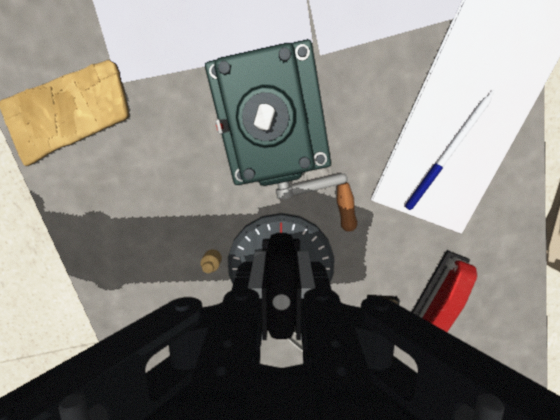

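The screw end shows at pixel (116,264). It measures (0.5935, -0.2532) with flats at about 59.5° world and mill yaw about -1.8°. Next, locate the held handle's axis by fitting the dial rim.

```bash
python3 - <<'E'
import numpy as np,cv2
from scipy.optimize import least_squares
np.set_printoptions(precision=4,suppress=True)
f=np.load("w2.npz");W,u,v=f["W"],f["u"],f["v"]
m=(u>228)&(u<336)&(v>210)&(v<275)&(abs(W[:,2]-.226)<.008)
Q=W[m];print(m.sum(),np.median(Q[:,2]),Q.min(0),Q.max(0))
A=np.c_[Q[:,:2]-[.588,-.324],np.ones(len(Q))];c=np.linalg.lstsq(A,Q[:,2],rcond=None)[0];print("plane",c)
h=cv2.convexHull(Q[:,:2].astype(np.float32)).reshape(-1,2)
h=h[h[:,1]>-.312]
for rad in(.027,None):
    g=(lambda p:np.hypot(*(h-p[:2]).T)-.027) if rad else (lambda p:np.hypot(*(h-p[:2]).T)-p[2])
    r=least_squares(g,[.588,-.324,.027],loss="soft_l1",f_scale=.0005);print(r.x,np.abs(r.fun).max(),len(h))
# wing top in hand
m=(u>260)&(u<305)&(v>230)&(v<345)&(abs(W[:,2]-.256)<.006)
Q=W[m]
if len(Q)>20: print("wing",m.sum(),cv2.minAreaRect(Q[:,:2].astype(np.float32)*1000),np.median(Q[:,2]))
E
```

```text
3352 0.22484269246694163 [ 0.5621 -0.3362  0.2182] [ 0.6153 -0.2986  0.2339]
plane [-0.0148 -0.0348  0.2253]
[ 0.5887 -0.3256  0.027 ] 0.0002737524103902794 20
[ 0.5887 -0.3252  0.0266] 0.0001559743353331429 20
wing 2676 ((590.3378295898438, -325.2086181640625), (39.278987884521484, 17.48143768310547), 81.97692108154297) 0.25453324942894956
```

Call:
{"fn": "move_arm", "kwargs": {
  "motion": [
    {"linear":[0.2,3.5,0],"rotation":[0,0,-8],"hand":-1},
    {"linear":[0.5,7.2,0],"rotation":[0,0,-17.2],"hand":-1},
    {"linear":[0.5,7.2,-2.5],"rotation":[0,0,-17.2],"hand":-1},
    {"linear":[0.5,7.2,-4.7],"rotation":[0,0,-17.2],"hand":-1},
    {"linear":[0.5,7.2,-5.5],"rotation":[0,0,-17.2],"hand":-1},
    {"linear":[0.5,7.2,-5.5],"rotation":[0,0,-17.2],"hand":-1},
    {"linear":[0.5,7.2,-5.5],"rotation":[0,0,-17.2],"hand":-1}
  ]
}}

```text
time_s: 7.7
tool_pos: [0.5936, -0.254, 0.249]
tool_rot: [0.869, 0.495, 0.001, 0.001]
wrist_force: [1.0, -0.6, -2.4]
grip_width: 0.0111
```

```bash
cat > st.py <<'E'
from h import *
np.set_printoptions(precision=4,suppress=True)
st=manip.read_state();print({k:st[k] for k in("time_s","tool_pos","tool_rot","wrist_force","wrist_torque","grip_width")})
r=st["tool_rot"];print("wing ang",np.degrees(2*np.arctan2(r[1],r[0])))
E
python3 st.py
```

```text
{'time_s': 7.7, 'tool_pos': array([ 0.5936, -0.254 ,  0.249 ]), 'tool_rot': array([0.8688, 0.4951, 0.0006, 0.0006]), 'wrist_force': array([ 0.9968, -0.6038, -2.4462]), 'wrist_torque': array([-0.0396,  0.0576, -0.0015]), 'grip_width': 0.011107058166029221}
wing ang 59.350707865740794
```

Call:
{"fn": "move_arm", "kwargs": {
  "motion": [
    {"linear":[0,0,0],"rotation":[0,0,0],"hand":-1},
    {"linear":[0,0,0],"rotation":[0,0,0],"hand":-1},
    {"linear":[0,0,0],"rotation":[0,0,0],"hand":-1}
  ]
}}

```text
time_s: 8.07
tool_pos: [0.5931, -0.2538, 0.2481]
tool_rot: [0.869, 0.495, 0.0, 0.0]
wrist_force: [0.5, -0.8, -3.3]
grip_width: 0.0115
```

Call:
{"fn": "move_arm", "kwargs": {
  "motion": [
    {"linear":[0.05,0.22,0],"rotation":[0,0,0],"hand":-1},
    {"linear":[0.05,0.22,-0.2],"rotation":[0,0,0],"hand":-1},
    {"linear":[0.05,0.22,-0.3],"rotation":[0,0,0],"hand":-1},
    {"linear":[0.05,0.22,-0.3],"rotation":[0,0,0],"hand":-1}
  ]
}}

```text
time_s: 8.57
tool_pos: [0.5934, -0.2516, 0.2447]
tool_rot: [0.869, 0.495, -0.0, -0.0]
wrist_force: [-0.4, -0.2, -2.6]
grip_width: 0.0112
```

```bash
python3 st.py; python3 - <<'E'
from h import *
s=manip.snapshot("wrist"); save("w3.png",s["color"][120:420,130:430])
E
```

```text
{'time_s': 8.575, 'tool_pos': array([ 0.5934, -0.2516,  0.2447]), 'tool_rot': array([ 0.8688,  0.4952, -0.0001, -0.0001]), 'wrist_force': array([-0.3902, -0.1895, -2.5917]), 'wrist_torque': array([-0.0318,  0.0156, -0.0067]), 'grip_width': 0.011177719154050917}
wing ang 59.36407382698046
```

View pics/w3.png

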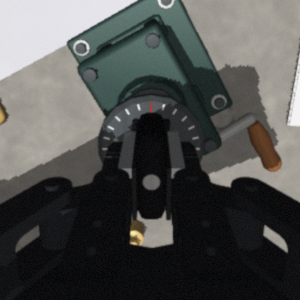

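The handle is over the screw, with the dial at crop pixel (150,130). Now lower it gently and feel.

Call:
{"fn": "move_arm", "kwargs": {
  "motion": [
    {"linear":[0,0,-0.1],"rotation":[0,0,0],"hand":-1},
    {"linear":[0,0,-0.2],"rotation":[0,0,0],"hand":-1},
    {"linear":[0,0,-0.3],"rotation":[0,0,0],"hand":-1},
    {"linear":[0,0,-0.4],"rotation":[0,0,0],"hand":-1},
    {"linear":[0,0,-0.5],"rotation":[0,0,0],"hand":-1},
    {"linear":[0,0,-0.5],"rotation":[0,0,0],"hand":-1}
  ]
}}

```text
time_s: 9.38
tool_pos: [0.5935, -0.2515, 0.2398]
tool_rot: [0.869, 0.495, -0.0, -0.0]
wrist_force: [0.3, -0.3, -3.1]
grip_width: 0.0113
```

```bash
python3 st.py
```

```text
{'time_s': 9.375, 'tool_pos': array([ 0.5935, -0.2515,  0.2398]), 'tool_rot': array([ 0.8688,  0.4952, -0.0001, -0.0001]), 'wrist_force': array([ 0.294 , -0.3049, -3.1078]), 'wrist_torque': array([-0.0293,  0.0051, -0.0645]), 'grip_width': 0.011347279616005285}
wing ang 59.3622571862484
```

Call:
{"fn": "move_arm", "kwargs": {
  "motion": [
    {"linear":[0,0,-0.05],"rotation":[0,0,0],"hand":-1},
    {"linear":[0,0,-0.1],"rotation":[0,0,0],"hand":-1},
    {"linear":[0,0,-0.15],"rotation":[0,0,0],"hand":-1},
    {"linear":[0,0,-0.2],"rotation":[0,0,0],"hand":-1},
    {"linear":[0,0,-0.25],"rotation":[0,0,0],"hand":-1},
    {"linear":[0,0,-0.25],"rotation":[0,0,0],"hand":-1}
  ]
}}

```text
time_s: 10.12
tool_pos: [0.5935, -0.2515, 0.2374]
tool_rot: [0.869, 0.495, -0.0, -0.0]
wrist_force: [-0.2, -0.4, -3.9]
grip_width: 0.0115
```

```bash
python3 st.py
```

```text
{'time_s': 10.125, 'tool_pos': array([ 0.5935, -0.2515,  0.2374]), 'tool_rot': array([ 0.8688,  0.4952, -0.    , -0.    ]), 'wrist_force': array([-0.2379, -0.4207, -3.8905]), 'wrist_torque': array([ 0.0165, -0.0017, -0.0076]), 'grip_width': 0.011506606825023797}
wing ang 59.36831939410748
```

Call:
{"fn": "move_arm", "kwargs": {
  "motion": [
    {"linear":[0,0,-0.07],"rotation":[0,0,0],"hand":-1},
    {"linear":[0,0,-0.14],"rotation":[0,0,0],"hand":-1},
    {"linear":[0,0,-0.21],"rotation":[0,0,0],"hand":-1},
    {"linear":[0,0,-0.28],"rotation":[0,0,0],"hand":-1},
    {"linear":[0,0,-0.35],"rotation":[0,0,0],"hand":-1},
    {"linear":[0,0,-0.35],"rotation":[0,0,0],"hand":-1}
  ]
}}

```text
time_s: 10.88
tool_pos: [0.5935, -0.2516, 0.2338]
tool_rot: [0.869, 0.495, 0.0, 0.0]
wrist_force: [0.0, -0.2, -2.5]
grip_width: 0.011
```

```bash
python3 st.py
```

```text
{'time_s': 10.875, 'tool_pos': array([ 0.5935, -0.2516,  0.2338]), 'tool_rot': array([0.8688, 0.4952, 0.    , 0.    ]), 'wrist_force': array([ 0.019 , -0.246 , -2.5064]), 'wrist_torque': array([-0.0031, -0.0264,  0.0718]), 'grip_width': 0.011022675041805922}
wing ang 59.36343679781147
```

It's already 5 mm below riding height with no contact force, so it's in the flats. Continue down to the collar.

Call:
{"fn": "move_arm", "kwargs": {
  "motion": [
    {"linear":[0,0,-0.1],"rotation":[0,0,0],"hand":-1},
    {"linear":[0,0,-0.2],"rotation":[0,0,0],"hand":-1},
    {"linear":[0,0,-0.3],"rotation":[0,0,0],"hand":-1},
    {"linear":[0,0,-0.4],"rotation":[0,0,0],"hand":-1},
    {"linear":[0,0,-0.5],"rotation":[0,0,0],"hand":-1},
    {"linear":[0,0,-0.6],"rotation":[0,0,0],"hand":-1},
    {"linear":[0,0,-0.7],"rotation":[0,0,0],"hand":-1},
    {"linear":[0,0,-0.7],"rotation":[0,0,0],"hand":-1}
  ]
}}

```text
time_s: 11.88
tool_pos: [0.5935, -0.2516, 0.2268]
tool_rot: [0.869, 0.495, 0.0, -0.0]
wrist_force: [-0.1, 0.3, -2.2]
grip_width: 0.011
```

```bash
python3 st.py
```

```text
{'time_s': 11.875, 'tool_pos': array([ 0.5935, -0.2516,  0.2268]), 'tool_rot': array([ 0.8688,  0.4952,  0.    , -0.    ]), 'wrist_force': array([-0.1321,  0.2813, -2.2184]), 'wrist_torque': array([-0.0232, -0.1181,  0.0405]), 'grip_width': 0.011028081308353558}
wing ang 59.36508721386716
```

Call:
{"fn": "move_arm", "kwargs": {
  "motion": [
    {"linear":[0,0,-0.05],"rotation":[0,0,0],"hand":-1},
    {"linear":[0,0,-0.1],"rotation":[0,0,0],"hand":-1},
    {"linear":[0,0,-0.15],"rotation":[0,0,0],"hand":-1},
    {"linear":[0,0,-0.15],"rotation":[0,0,0],"hand":-1},
    {"linear":[0,0,-0.15],"rotation":[0,0,0],"hand":-1}
  ]
}}

```text
time_s: 12.5
tool_pos: [0.5936, -0.2516, 0.2257]
tool_rot: [0.869, 0.495, 0.0, 0.0]
wrist_force: [-0.8, 1.2, 2.7]
grip_width: 0.0108
```

```bash
python3 st.py
```

```text
{'time_s': 12.5, 'tool_pos': array([ 0.5936, -0.2516,  0.2257]), 'tool_rot': array([0.8688, 0.4952, 0.0001, 0.0001]), 'wrist_force': array([-0.764 ,  1.2285,  2.6614]), 'wrist_torque': array([ 0.0677,  0.3128, -0.0202]), 'grip_width': 0.01079005863929032}
wing ang 59.36172598984043
```

Contact at about 5 N with the hub at home height, after a total drop of 13 mm below the riding level. Now wind clockwise, keeping the axis fixed despite the 1.6 mm grip offset.

Call:
{"fn": "move_arm", "kwargs": {
  "motion": [
    {"linear":[0.01,0,0],"rotation":[0,0,-4],"hand":-1},
    {"linear":[0.02,0,0],"rotation":[0,0,-8],"hand":-1},
    {"linear":[0.03,0,0],"rotation":[0,0,-12],"hand":-1},
    {"linear":[0.04,0,0],"rotation":[0,0,-16],"hand":-1},
    {"linear":[0.05,-0.01,0],"rotation":[0,0,-20],"hand":-1},
    {"linear":[0.06,-0.01,0],"rotation":[0,0,-24],"hand":-1},
    {"linear":[0.07,-0.02,0],"rotation":[0,0,-28],"hand":-1},
    {"linear":[0.07,-0.02,0],"rotation":[0,0,-28],"hand":-1}
  ]
}}

```text
time_s: 13.5
tool_pos: [0.5946, -0.252, 0.2258]
tool_rot: [0.963, 0.271, 0.0, 0.001]
wrist_force: [0.1, -1.4, 1.1]
grip_width: 0.0111
```

```bash
python3 st.py
```

```text
{'time_s': 13.5, 'tool_pos': array([ 0.5946, -0.252 ,  0.2258]), 'tool_rot': array([0.9627, 0.2706, 0.0005, 0.0006]), 'wrist_force': array([ 0.0957, -1.3678,  1.0761]), 'wrist_torque': array([-0.212 , -0.0543,  0.0052]), 'grip_width': 0.011107138794528655}
wing ang 31.40196994469732
```

Call:
{"fn": "move_arm", "kwargs": {
  "motion": [
    {"linear":[0.01,0,0],"rotation":[0,0,-4],"hand":-1},
    {"linear":[0.02,-0.01,0],"rotation":[0,0,-8],"hand":-1},
    {"linear":[0.03,-0.02,0],"rotation":[0,0,-12],"hand":-1},
    {"linear":[0.04,-0.03,0],"rotation":[0,0,-16],"hand":-1},
    {"linear":[0.05,-0.04,0],"rotation":[0,0,-20],"hand":-1},
    {"linear":[0.05,-0.04,0],"rotation":[0,0,-24],"hand":-1},
    {"linear":[0.06,-0.05,0],"rotation":[0,0,-28],"hand":-1},
    {"linear":[0.06,-0.05,0],"rotation":[0,0,-28],"hand":-1}
  ]
}}

```text
time_s: 14.5
tool_pos: [0.595, -0.2529, 0.2257]
tool_rot: [1.0, 0.03, 0.0, 0.001]
wrist_force: [-0.5, -3.0, 3.4]
grip_width: 0.0112
```

```bash
python3 st.py
```

```text
{'time_s': 14.5, 'tool_pos': array([ 0.595 , -0.2529,  0.2257]), 'tool_rot': array([0.9995, 0.0301, 0.0003, 0.0006]), 'wrist_force': array([-0.4885, -2.9785,  3.3719]), 'wrist_torque': array([-0.5502,  0.1179,  0.0745]), 'grip_width': 0.011203268124301132}
wing ang 3.448674142807429
```

Call:
{"fn": "move_arm", "kwargs": {
  "motion": [
    {"linear":[0.01,0.02,0],"rotation":[0,0,-1],"hand":-1},
    {"linear":[0.01,0.02,0],"rotation":[0,0,-2],"hand":-1},
    {"linear":[0.01,0.02,0],"rotation":[0,0,-3],"hand":-1},
    {"linear":[0.01,0.02,0],"rotation":[0,0,-4],"hand":-1},
    {"linear":[0.01,0.02,0],"rotation":[0,0,-4],"hand":-1}
  ]
}}

```text
time_s: 15.12
tool_pos: [0.595, -0.2528, 0.2256]
tool_rot: [1.0, -0.006, 0.0, 0.001]
wrist_force: [-0.7, -4.9, 1.8]
grip_width: 0.0112
```

```bash
python3 st.py
```

```text
{'time_s': 15.125, 'tool_pos': array([ 0.595 , -0.2528,  0.2256]), 'tool_rot': array([ 1.    , -0.0062,  0.0003,  0.0005]), 'wrist_force': array([-0.738 , -4.8944,  1.7549]), 'wrist_torque': array([-1.348 ,  0.0556,  0.0931]), 'grip_width': 0.011214357161381496}
wing ang -0.7048259258052249
```

Call:
{"fn": "move_arm", "kwargs": {
  "motion": [
    {"linear":[0,-0.05,0],"rotation":[0,0,0],"hand":-1},
    {"linear":[0,-0.05,0],"rotation":[0,0,-1],"hand":-1},
    {"linear":[0,-0.05,0],"rotation":[0,0,-2],"hand":-1},
    {"linear":[0,-0.05,0],"rotation":[0,0,-2],"hand":-1}
  ]
}}

```text
time_s: 15.62
tool_pos: [0.595, -0.253, 0.2255]
tool_rot: [1.0, -0.024, 0.0, 0.0]
wrist_force: [-0.3, -4.9, 3.6]
grip_width: 0.0114
```

```bash
python3 st.py
```

```text
{'time_s': 15.625, 'tool_pos': array([ 0.595 , -0.253 ,  0.2255]), 'tool_rot': array([ 0.9997, -0.0236,  0.0002,  0.0003]), 'wrist_force': array([-0.26  , -4.9053,  3.6081]), 'wrist_torque': array([-1.3201,  0.051 ,  0.0666]), 'grip_width': 0.011384577441587076}
wing ang -2.6989412339759995
```

Call:
{"fn": "move_arm", "kwargs": {
  "motion": [
    {"linear":[0,-0.05,0],"rotation":[0,0,-0.7],"hand":-1},
    {"linear":[0,-0.05,0],"rotation":[0,0,-1.5],"hand":-1},
    {"linear":[0,-0.05,0],"rotation":[0,0,-1.5],"hand":-1}
  ]
}}

```text
time_s: 16.0
tool_pos: [0.5951, -0.253, 0.2255]
tool_rot: [0.999, -0.036, 0.0, 0.0]
wrist_force: [-1.4, -5.6, 3.3]
grip_width: 0.0112
```

```bash
python3 st.py; python3 - <<'E'
from h import *
s=manip.snapshot("wrist"); save("w4.png",s["color"])
R=cv2.Rodrigues(np.array(s["rvec"],float))[0];t=np.array(s["tvec"],float).ravel()
D=s["depth"];v,u=np.nonzero(D>0);d=D[v,u]
P=(np.linalg.inv(s["mtx"])@np.vstack([u,v,np.ones_like(u)])*d).T
W=(P-t)@R
for lo,hi,rad in((.105,.114,.09),(.17,.184,.03),(.02,.03,.1),(.0,.022,.1)):
    m=(W[:,2]>lo)&(W[:,2]<hi)&(np.hypot(W[:,0]-.593,W[:,1]+.253)<rad)
    Q=W[m]
    if len(Q)>5: print(lo,m.sum(),np.median(Q[:,2]), cv2.minAreaRect(Q[:,:2].astype(np.float32)*1000))
for d in manip.place_of(s,"pointer_tip")[:2]: print(d["p"],d["location"],world(s,d["location"],.138))
E
```

```text
{'time_s': 16.0, 'tool_pos': array([ 0.5951, -0.253 ,  0.2255]), 'tool_rot': array([ 0.9993, -0.0362,  0.0002,  0.0001]), 'wrist_force': array([-1.4304, -5.5774,  3.3468]), 'wrist_torque': array([-1.2018,  0.0435,  0.2227]), 'grip_width': 0.011247326687614821}
wing ang -4.1438968283906386
0.105 7672 0.109963791342804 ((594.2057495117188, -253.846923828125), (98.07423400878906, 61.18330001831055), 88.20303344726562)
0.17 3499 0.17718290163140776 ((596.1331787109375, -256.54498291015625), (35.91921615600586, 34.65284729003906), 30.46064567565918)
0.02 483 0.021200860208107627 ((627.5731811523438, -265.17718505859375), (44.42487716674805, 132.0710906982422), 5.517800807952881)
0.0 9099 0.012739163328498455 ((611.7972412109375, -252.95828247070312), (198.93527221679688, 160.89208984375), 88.55591583251953)
```

View pics/w4.png

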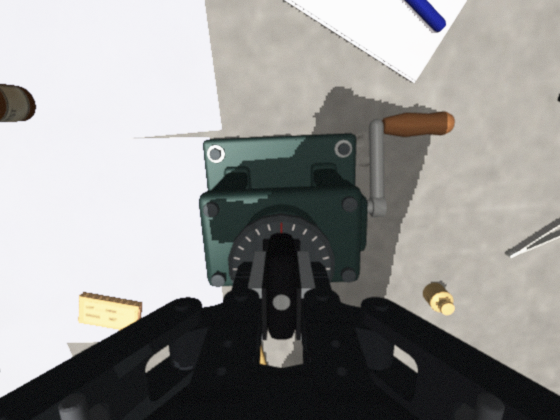

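The stop is felt: torque z jumped from 0.07 to 0.22 N m. The tool is at -4.1° and the mill x axis at -1.8°, so about 0.04 rad past parallel. Relieve and release.

Call:
{"fn": "move_arm", "kwargs": {
  "motion": [
    {"linear":[0,0,0],"rotation":[0,0,0.7],"hand":-1},
    {"linear":[0,0,0.03],"rotation":[0,0,1],"hand":-1},
    {"linear":[0,0,0.03],"rotation":[0,0,1],"hand":-1}
  ]
}}

```text
time_s: 16.48
tool_pos: [0.595, -0.2531, 0.2257]
tool_rot: [1.0, -0.027, 0.0, -0.0]
wrist_force: [1.1, -4.7, 2.3]
grip_width: 0.0111
```

```bash
python3 st.py
```

```text
{'time_s': 16.475, 'tool_pos': array([ 0.595 , -0.2531,  0.2257]), 'tool_rot': array([ 0.9996, -0.0273,  0.0001, -0.    ]), 'wrist_force': array([ 1.1269, -4.7211,  2.3187]), 'wrist_torque': array([-1.1936, -0.2252,  0.0595]), 'grip_width': 0.011137465183852465}
wing ang -3.133381902498401
```

Open gently, then retreat straight up.

Call:
{"fn": "move_arm", "kwargs": {
  "motion": [
    {"linear":[0,0,0],"rotation":[0,0,0],"hand":-0.6},
    {"linear":[0,0,0],"rotation":[0,0,0],"hand":-0.4},
    {"linear":[0,0,0],"rotation":[0,0,0],"hand":-0.3},
    {"linear":[0,0,0],"rotation":[0,0,0],"hand":-0.3},
    {"linear":[0,0,1],"rotation":[0,0,0],"hand":-0.3},
    {"linear":[0,0,3],"rotation":[0,0,0],"hand":-0.3},
    {"linear":[0,0,6],"rotation":[0,0,0],"hand":-0.3},
    {"linear":[0,0,10],"rotation":[0,0,0],"hand":-0.3},
    {"linear":[0,-2,12],"rotation":[0,0,0],"hand":-0.3},
    {"linear":[0,-4,12],"rotation":[0,0,0],"hand":-0.3},
    {"linear":[0,-4,12],"rotation":[0,0,0],"hand":-0.3}
  ]
}}

```text
time_s: 17.85
tool_pos: [0.5938, -0.2954, 0.3447]
tool_rot: [1.0, -0.029, -0.001, 0.0]
wrist_force: [-0.2, -0.8, -0.8]
grip_width: 0.0298
```

```bash
python3 st.py; python3 - <<'E'
from h import *
s=manip.snapshot("wrist"); save("w5.png",s["color"])
R=cv2.Rodrigues(np.array(s["rvec"],float))[0];t=np.array(s["tvec"],float).ravel()
D=s["depth"];v,u=np.nonzero(D>0);d=D[v,u]
P=(np.linalg.inv(s["mtx"])@np.vstack([u,v,np.ones_like(u)])*d).T
W=(P-t)@R
for lo,hi,rad in((.105,.114,.09),(.143,.155,.04),(.17,.184,.03)):
    m=(W[:,2]>lo)&(W[:,2]<hi)&(np.hypot(W[:,0]-.593,W[:,1]+.253)<rad)
    Q=W[m]
    if len(Q)>5:
        c=np.cov(Q[:,:2].T);w,V=np.linalg.eigh(c)
        print(lo,m.sum(),np.median(Q[:,2]), cv2.minAreaRect(Q[:,:2].astype(np.float32)*1000),np.degrees(np.arctan2(V[1,1],V[0,1])))
E
```

```text
{'time_s': 17.85, 'tool_pos': array([ 0.5938, -0.2954,  0.3447]), 'tool_rot': array([ 0.9996, -0.0292, -0.0009,  0.0003]), 'wrist_force': array([-0.1838, -0.7958, -0.7965]), 'wrist_torque': array([-0.0001,  0.0591,  0.0082]), 'grip_width': 0.02978860743689567}
wing ang -3.3488040884890458
0.105 3241 0.10983093660925558 ((593.8493041992188, -254.06869506835938), (97.85975646972656, 61.988258361816406), 88.02806091308594) 82.96762251723071
0.143 2114 0.1480113352840773 ((595.1348266601562, -254.5943603515625), (53.15750503540039, 51.160640716552734), 76.30707550048828) 77.54153691793009
0.17 802 0.1773891790609064 ((594.8546752929688, -254.0523223876953), (12.30399227142334, 38.60340118408203), 88.09589385986328) 178.25970350442213
```

View pics/w5.png

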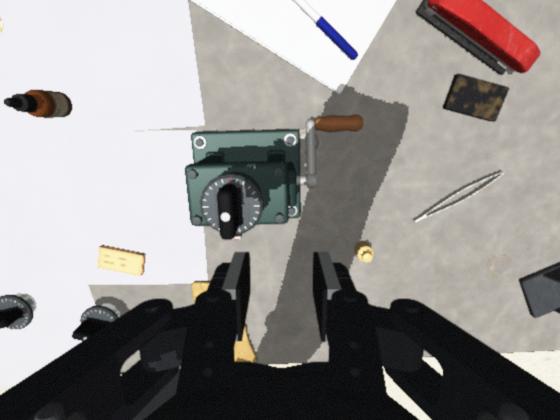

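The handle sits home at pixel (205,232). The dial top is at z 0.148, against 0.149 expected. The wing is at -1.8° and the mill at -1.9°, with the pointer in line.

```bash
python3 -c "
from h import *
print(manip.job_done())"
```

```text
the job is handed in; nothing more can be done
None
```

The handle is home on the screw, the rolls are wound closed, and I let go and handed the job in at about 18 s. `job_done()` gives no verdict, so the result rests on my own checks below.

- **Handle chosen:** I took the one of the four look-alikes farthest from the base, at about (0.52, 0.07).
- **Fitting:** A wrist picture showed the screw's flats at about 59.5°, so I lowered the handle already at that angle. It went in without any searching turn and met the collar at about 5 N.
- **Winding:** I turned it clockwise about 63° until the wrist torque jumped from 0.07 to 0.22 N m, which I took as the stop. That reading is over the 0.15 N m you called safe, at the wrist, for one short step. I backed off 1° at once and then released.
- **Last checks:** From the final wrist picture:
  - The wing is at -1.8° and the mill's x axis at about -1.9°.
  - The dial top is at 0.148 m against 0.149 m expected at home, within the camera's roughly 1 mm low bias.
  - The bottle, tags and check weight look undisturbed. The loupe was out of view, but the arm never went near it after the grasp.
- **Disagreement:** At the stop the tool read -4.1°, about 2° past the mill's axis. The picture after release shows the wing itself parallel, so I put this down to play in the grip.
- **Sideways load:** About 5 N of sideways force on the wrist stayed through the last part of the turn, and the one small sideways correction I tried did not reduce it. It was gone after release.

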